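# Put the lid back on the date tub

### The job

Close the wide date tub: lift the round lid out of the rack, lay it flat on the clear bench with its knob up and let go of it. Then pick it up again and lower it gently onto the wide tub, without dropping it, so that it sits fully down and level. Leave the tub, the narrow tub, the wooden board, the scoop and the knife cup where they stand.

Things in the scene. Friction and masses are not known exactly. Their poses are not given: they have to be found in the camera images.
- lid: Round white lid, 124 mm diameter: 5 mm top plate, skirt 10 mm deep below it (inside 118 mm; edge 15 mm thick in all), round knob 30 mm wide, 30 mm high on top. Origin: centre of the skirt's lower edge; z axis towards the knob (plate top z = 15, knob z = 15 to 45 mm). Starts on edge in a rack slot, z about level, knob facing away from the robot, top edge 136 mm above the bench. 0.16 kg.
- tub: The wide, open white round tub holding dates. Outer diameter 110 mm, 95 mm high, wall 4 mm. Origin: centre of the underside; z up. The lid's skirt goes over its rim with 3 to 4 mm of play all round; seated, the lid's origin is 85 mm above the tub's. It may stand nearer or farther than the narrow tub.
- jar: The narrow open white round tub, also holding dates, bystander. Outer diameter 84 mm, 90 mm high. Origin: centre of the underside; z up.
- rack: Fixed wooden lid rack, 170 x 140 mm, walls up to 47 mm above the bench. Two slots, 19 mm wide, run along its y axis at x = -45 and +45 mm; their floor is 12 mm above the bench. Origin: centre of the underside.
- board: Wooden board standing on edge in the rack's other slot, bystander: 15 mm thick (x from 0 to 15 mm), 120 mm wide (y), 100 mm tall (z), its top about 129 mm above the bench. Origin: middle of the lower edge of its near face.
- scoop: Aluminium scoop lying on the bench, bystander, 160 mm long, 44 mm high. Origin: on the bench under its middle; x axis along it.
- knife_cup: Grey cup holding knives, bystander, 72 mm diameter, 140 mm high with the knives. Origin: centre of the underside.
There are look-alikes about, which are no part of the job. Leave any orange or red look-alike of the lid alone.

How it is judged:
By the outcome, as a careful person would: the job done as asked, in the order asked, and still so for the second after the job is handed in, with the robot touching nothing.
It also fails if it takes over 48 s, if anything falls off the work surface, if the arm or the gripper's body presses on something with over 40 N, if the wrist force passes 120 N, or if a joint passes its speed limit or range.

### The arm

A 6-joint arm with a two-finger parallel gripper is mounted at the origin on the work surface. World frame = base frame: x ahead of the robot, y to its left, z up, the work surface at z = 0. Lengths are in m, angles in rad, forces in N, time in s.
With the tool pointing down it reaches from about 0.375 to 0.9 m from the base axis. Payload 3.1 kg.
Tool frame: the origin (TCP) lies midway between the tips of the shut fingers; the grasp point (between the pads) lies 19 mm behind it; z points along the fingers, y is the line along which they close (so a half turn about z gives the same grasp; the last joint's range is limited). The gripper opens to 87 mm and grips with 3 to 60 N. Pads are 19 mm wide; open, the fingers measure 117 mm over their backs; the gripper's body (75 mm by 190 mm) begins 51 mm behind the grasp point.
Start: joints at [-1.494, 0.527, 1.433, -0, 1.181, -0.178], TCP at [0.158, -0.605, 0.223] pointing down, gripper open.
Joint ranges: [-3.08, 3.08], [-0.75, 2.2], [0.22, 2.44], [-1.43, 4.57], [0, 2.65], [-2.85, 2.85]. Speed limits (rad/s): [2.79, 2.79, 3.14, 3.14, 3.14, 3.14].

### API

Orientations are given as a unit quaternion [x, y, z, w].
In Python, from rig import robot gives the robot as it stands.
- The arm moves only by the shell command python3 -m jog 'ROWS' [FORCE]. ROWS is a JSON object of lists of equal length, an entry for each row: "dp": the shift along the tool's x, y, z in mm, a list of three; "delta_rot": the turn, a rotation vector about the tool's x, y, z in rad, a list of three; "gripper": the opening, from -1 (shut) to 1 (fully open). A call has 1 to 12 rows; each row is the pose to reach, as a shift and turn from the pose commanded when the call began, along the tool's axes at that moment; what a row does not reach only later rows make up. A row lasts 1/10 s, in which the tool goes at most 50 mm and 8.59 degrees, less where a joint would pass 70% of its speed; a pose out of reach is approached as far as the arm can. A call with a gripper value outside its range is refused whole. The fingers move at their own pace and stop on an object; FORCE is the grip in N (left out, the last holds). Time passes only in rows, so rows that repeat a pose let the fingers close. It gives the time, the measured TCP pose, the force, the opening and the grip force at its end, in the units of the state.
- robot.get_obs(): the state, without advancing time (a new reading comes with each control period).
- robot.camera(name): name is "side" or "top" or "wrist"; returns the picture (480x640x3 uint8, red, green, blue); there is no depth.
- robot.camera_model(name): a dict with "fx", "fy", "cx", "cy" (pixels), "xyz" and "orientation" of the camera in the world; the wrist camera has in their place "T_tool_cam" (4x4, takes a point from camera to tool coordinates, whose origin is the TCP and whose axes are the flange's). Camera axes: x right, y down, z forward; pixel columns grow to the right and rows downward; lengths in m; the calibration is good to about 2 mm. A picture is of the moment at which its call begins: read the wrist's pose just before it. camera_model takes no time and is no camera call.
- robot.hand_in(): hands the job in; it is judged then, once.
Trained networks look in the newest picture that a camera, given by its name, has taken for a name from the list of things; names that differ only in an ending like _2 or _b are one class to them, and where a whole thing is asked for, a point or a joint stands for the part that bears it (a point fixed in the world has none). Each returns a list of dicts, best first, with "score" (0 to 1); they miss things now and then, are a little off and sometimes report something else, mostly with a low value. They report only what shows in the picture. A call takes as long as a camera call. They do not tell look-alikes from the thing itself.
- robot.search_frame(name, camera): "rect" ([left, top, right, bottom] in pixels, round what is visible of it).
The state is a dict: "time": time; "q": joint angles; "joint_velocities": joint speeds; "joint_torque": joint torques, N m; "position": TCP position; "tool_rot": TCP orientation; "ft_force": force on the tool from outside, world axes, zero at the start; "moment": the same for the moment, N m; "grip_width": finger opening in m; "grip_force": force on a finger pad.
Only numpy, scipy, OpenCV 4.12 (cv2) and the standard library are available. Lean on these libraries where they do the work, as an engineer would, in place of code of your own. Each camera call takes 0.05 s, during which the arm holds its last target. There are 200 camera calls.

## Working session

There is one attempt and no reset: what is moved stays moved. The work goes in short steps, Python scripts to look and compute and a shell command to move; the robot and the scene stay as the last step left them, time stands still between calls to the robot, and variables do not carry over. Pictures are saved under pics/ and viewed, at most 10 in all, crops included, and the job is handed in when it is done.

```bash
mkdir -p pics; ls; python3 - <<'E'
from rig import robot
import cv2,json
for c in("top","side"):
    im=robot.camera(c); cv2.imwrite(f"pics/{c}0.png",im[:,:,::-1])
    print(c,robot.camera_model(c))
    for n in("lid","tub","jar","rack","board","scoop","knife_cup"):
        print(n,[(d["rect"],round(d["score"],2)) for d in robot.search_frame(n,c)][:3])
print(robot.camera_model("wrist"));print(robot.get_obs())
E
```

```text
pics
top {'fx': 601.1468174789004, 'fy': 601.1468174789004, 'cx': 315.27384391003517, 'cy': 244.40340813654447, 'xyz': array([ 0.30875931, -0.02242726,  1.48954159]), 'orientation': array([-0.70575639,  0.70629321, -0.03821702,  0.03996592])}
lid [([152.3, 344.1, 209.5, 397.0], 0.97), ([137.3, 207.7, 194.8, 231.0], 0.92), ([154.3, 104.1, 201.1, 156.0], 0.78)]
tub [([408.0, 177.2, 460.6, 227.4], 0.57), ([325.0, 113.7, 353.3, 183.5], 0.25)]
jar [([409.4, 246.3, 452.8, 281.2], 0.72)]
rack [([136.3, 169.1, 205.7, 252.0], 0.81), ([129.7, 174.1, 186.8, 197.4], 0.73)]
board [([130.0, 174.6, 188.0, 201.7], 0.67)]
scoop [([322.8, 114.9, 352.1, 180.1], 0.9)]
knife_cup [([243.3, 132.1, 272.3, 166.2], 0.69)]
side {'fx': 488.83460672153177, 'fy': 488.83460672153177, 'cx': 310.59123317640797, 'cy': 245.25553661982903, 'xyz': array([-0.10805085,  0.59936685,  0.62380984]), 'orientation': array([-0.31164671,  0.82374558, -0.43842673,  0.17916907])}
lid [([56.4, 269.2, 108.9, 314.2], 0.95), ([115.2, 284.5, 178.4, 353.1], 0.87), ([177.3, 362.1, 257.5, 429.9], 0.79)]
tub [([331.4, 166.1, 376.7, 217.7],
[... 723 characters left out ...]
49447695e+00,  5.27456752e-01,  1.43273174e+00,  1.92888351e-05,
        1.18140648e+00, -1.78558723e-01]), 'joint_velocities': array([-3.96961422e-04, -9.48372514e-04, -8.09298200e-04,  1.36530333e-03,
        3.70998262e-05,  6.52170872e-04]), 'joint_torque': array([ 1.55410875e-03, -4.39941752e+01, -1.76979339e+01,  6.34533749e-02,
        5.02499915e-02, -6.09115489e-06]), 'position': array([ 0.157575  , -0.60476973,  0.22256487]), 'tool_rot': array([ 9.91891093e-01,  1.27090750e-01,  8.96995447e-06, -7.00550074e-07]), 'ft_force': array([-0.14132396, -0.42412367, -0.53795926]), 'moment': array([-0.02156862, -0.03383543,  0.0117258 ]), 'grip_force': 0.0, 'grip_width': 0.08709989379150188}
```

View pics/top0.png

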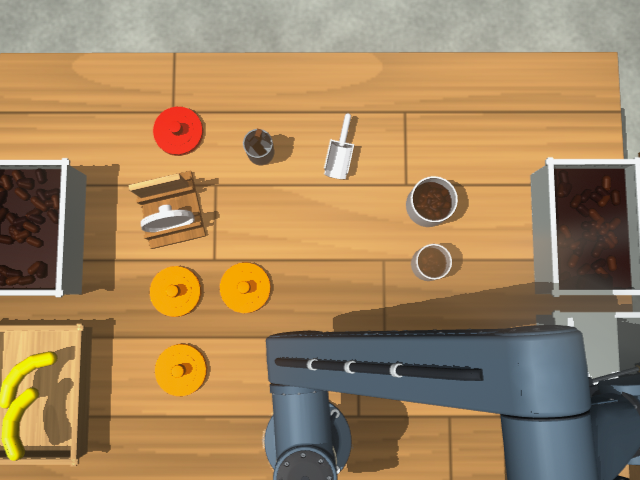

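View pics/side0.png

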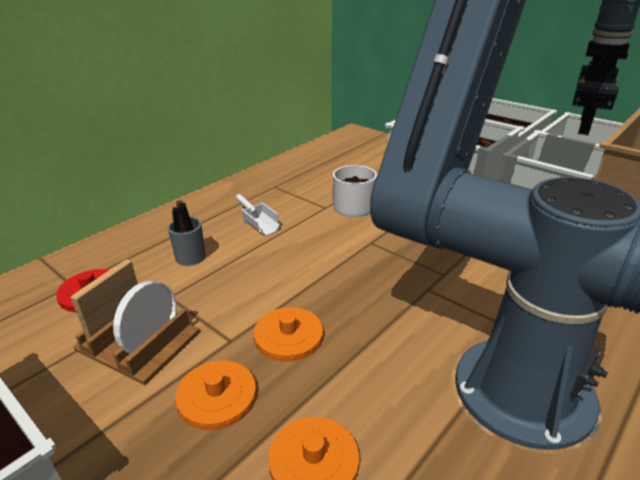

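Candidates for the lid in the top view are the white disc on edge in the rack (166,219), the orange lids (175,290), (245,287) and (180,370), and the red one (178,130). I choose the white one. The wide tub is at (433,200) and the narrow one at (432,262).

```bash
cat > h.py <<'E'
import numpy as np, cv2
from rig import robot
from scipy.spatial.transform import Rotation as R
def cam(name,obs=None):
    m=robot.camera_model(name)
    if name=="wrist":
        o=obs or robot.get_obs(); T=np.eye(4);T[:3,:3]=R.from_quat(o["tool_rot"]).as_matrix();T[:3,3]=o["position"]
        T=T@np.array(m["T_tool_cam"])
    else:
        T=np.eye(4);T[:3,:3]=R.from_quat(m["orientation"]).as_matrix();T[:3,3]=m["xyz"]
    return m,T
def ray(mT,uv,z):
    m,T=mT; d=T[:3,:3]@[(uv[0]-m["cx"])/m["fx"],(uv[1]-m["cy"])/m["fy"],1]
    return T[:3,3]+d*(z-T[2,3])/d[2]
def proj(mT,P):
    m,T=mT; p=(np.atleast_2d(P)-T[:3,3])@T[:3,:3]
    return p[:,:2]/p[:,2:]*[m["fx"],m["fy"]]+[m["cx"],m["cy"]]
def rel(pos,Rm=None,o=None):
    "dp (mm) and rotvec from present tool pose to world TCP pos / rotation"
    o=o or robot.get_obs(); R0=R.from_quat(o["tool_rot"])
    dp=R0.inv().apply(np.array(pos)-o["position"])*1000
    rv=(R0.inv()*R.from_matrix(Rm)).as_rotvec() if Rm is not None else np.zeros(3)
    return dp.round(1),rv.round(3)
def snap(name,fn=None):
    o=robot.get_obs(); im=robot.camera(name)
    if fn: cv2.imwrite("pics/"+fn,im[:,:,::-1])
    return im[:,:,::-1].copy(),cam(name,o)
E
python3 - <<'E'
from h import *
np.set_printoptions(precision=4,suppress=True)
t=cam("top")
for n,uv,z in(("tub rim",(433,200.5),.095),("jar rim",(433,262),.09),("cup",(258,150),.1),("scoop",(340,147),.02),("lid c",(166,219),.1),("boardL",(130,188),.129),("boardR",(188,176),.129),
 ("red",(178,130),.015),("orA",(175,290),.015),("orB",(245,287),.015),("orC",(180,370),.015),("free",(290,220),0)):
    print(n,ray(t,uv,z))
im=cv2.imread("pics/top0.png")[150:260,110:230]
a=cv2.resize(im,None,fx=4,fy=4,interpolation=cv2.INTER_CUBIC)
cv2.imwrite("pics/lidcrop.png",a)
yaw=.2;c,s=np.cos(yaw),np.sin(yaw)
Rd=np.array([[c,s,0],[s,-c,0],[0,0,-1]])
print(rel([.50,-.2,.42],Rd),rel([.41,.33,.27],Rd), rel([.41,.33,.42],Rd))
E
```

```text
tub rim [ 0.5673 -0.296   0.095 ]
jar rim [ 0.4227 -0.2937  0.09  ]
cup [0.6881 0.1164 0.1   ]
scoop [ 0.7174 -0.0809  0.02  ]
lid c [0.5232 0.33   0.1   ]
boardL [0.591  0.4075 0.129 ]
boardR [0.619  0.2745 0.129 ]
red [0.7632 0.3273 0.015 ]
orA [0.3605 0.3247 0.015 ]
orB [0.3677 0.1534 0.015 ]
orC [0.1679 0.3078 0.015 ]
free [0.5358 0.0445 0.    ]
(array([ 433.4, -305.4, -197.4]), array([ 0.   , -0.   ,  0.055])) (array([ 479.9, -840.9,  -47.4]), array([ 0.   , -0.   ,  0.055])) (array([ 479.9, -840.9, -197.4]), array([ 0.   , -0.   ,  0.055]))
```

View pics/lidcrop.png

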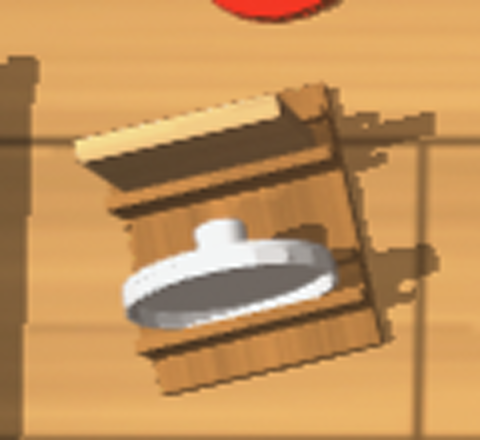

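The crop confirms a white lid on edge with its knob (220,235 in the crop) facing away from the robot, and the board is behind it. I'm moving above the rack.

```bash
python3 -c "
from h import *
yaw=.2;c,s=np.cos(yaw),np.sin(yaw)
Rd=np.array([[c,s,0],[s,-c,0],[0,0,-1]])
print(rel([.55,-.15,.38],Rd),rel([.53,.33,.29],Rd))"
```

```text
(array([ 494.4, -341.1, -157.4]), array([ 0.   , -0.   ,  0.055])) (array([ 596.1, -810.7,  -67.4]), array([ 0.   , -0.   ,  0.055]))
```

```bash
python3 -m jog '{"dp":[[494,-341,-157],[494,-341,-157],[494,-341,-157],[494,-341,-157],[494,-341,-157],[494,-341,-157],[494,-341,-157],[494,-341,-157],[494,-341,-157],[494,-341,-157],[494,-341,-157],[494,-341,-157]],"delta_rot":[[0,0,0.055],[0,0,0.055],[0,0,0.055],[0,0,0.055],[0,0,0.055],[0,0,0.055],[0,0,0.055],[0,0,0.055],[0,0,0.055],[0,0,0.055],[0,0,0.055],[0,0,0.055]],"gripper":[1,1,1,1,1,1,1,1,1,1,1,1]}'
python3 -c "
from h import *
o=robot.get_obs();print(o['q'],o['position'])
print(rel([.53,.33,.29]))"
```

```text
time: 2.0
position: [0.5377, -0.1635, 0.3752]
tool_rot: [0.995, 0.1, 0.0, 0.0]
ft_force: [1.1, -1.4, -0.2]
grip_width: 0.087
grip_force: 0.0
[-4.93910489e-01  2.99536436e-01  1.37851556e+00 -1.22127922e-04
  1.46294606e+00  8.77023176e-01] [ 0.53768328 -0.16347569  0.37518052]
(array([  90.4, -485.2,   85. ]), array([0., 0., 0.]))
```

```bash
python3 -m jog '{"dp":[[90,-485,85],[90,-485,85],[90,-485,85],[90,-485,85],[90,-485,85],[90,-485,85],[90,-485,85],[90,-485,85],[90,-485,85],[90,-485,85],[90,-485,85],[90,-485,85]],"delta_rot":[[0,0,0],[0,0,0],[0,0,0],[0,0,0],[0,0,0],[0,0,0],[0,0,0],[0,0,0],[0,0,0],[0,0,0],[0,0,0],[0,0,0]],"gripper":[1,1,1,1,1,1,1,1,1,1,1,1]}'
python3 -c "
from h import *
o=robot.get_obs();print(o['q'],o['position'],o['joint_velocities'])
snap('wrist','w1.png')
"
```

```text
time: 3.2
position: [0.528, 0.3288, 0.2887]
tool_rot: [0.995, 0.101, -0.001, 0.0]
ft_force: [0.2, -1.1, 0.9]
grip_width: 0.0872
grip_force: 0.0
[ 3.77946746e-01  4.59688480e-01  1.35965511e+00 -6.68718736e-04
  1.32351282e+00  1.74628907e+00] [0.52800075 0.32884985 0.28874799] [-0.04682502 -0.02185242  0.01315255 -0.00832982  0.00093026 -0.00173631]
```

View pics/w1.png

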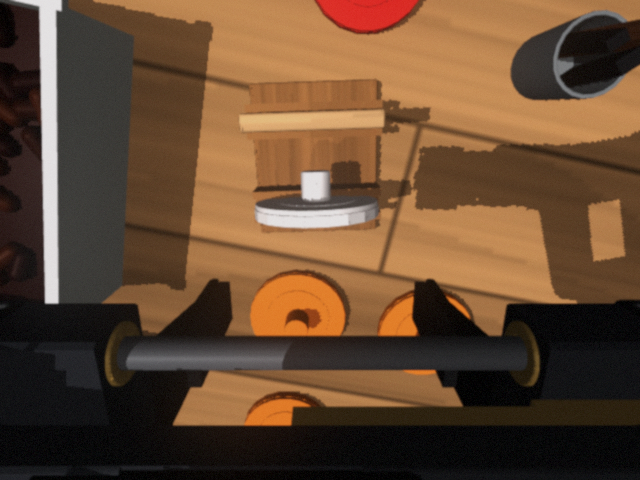

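```bash
python3 - <<'E'
from h import *
np.set_printoptions(precision=4,suppress=True)
o=robot.get_obs();t=cam("wrist",o)
for n,uv,z in(("rim top plate side",(317,207),.136),("rim top skirt side",(317,228),.136),("L mid",(255,214),.074),("R mid",(380,212),.074),("knobend topL",(302,171),.089),("knobend topR",(330,171),.089),("boardL near",(240,132),.129),("boardR near",(385,130),.129),("rackFL",(248,86),.047),("rackFR",(380,80),.047)):
    print(n,ray(t,uv,z))
im=cv2.imread("pics/w1.png");cv2.imwrite("pics/w1c.png",cv2.resize(im[70:250,220:420],None,fx=4,fy=3.3,interpolation=cv2.INTER_CUBIC)[:600])
E
```

```text
rim top plate side [0.5376 0.3336 0.136 ]
rim top skirt side [0.5192 0.3299 0.136 ]
L mid [0.5032 0.3926 0.074 ]
R mid [0.5309 0.2667 0.074 ]
knobend topL [0.5584 0.3529 0.089 ]
knobend topR [0.5637 0.3266 0.089 ]
boardL near [0.5855 0.408  0.129 ]
boardR near [0.6108 0.2911 0.129 ]
rackFL [0.6246 0.4222 0.047 ]
rackFR [0.6563 0.2943 0.047 ]
```

View pics/w1c.png

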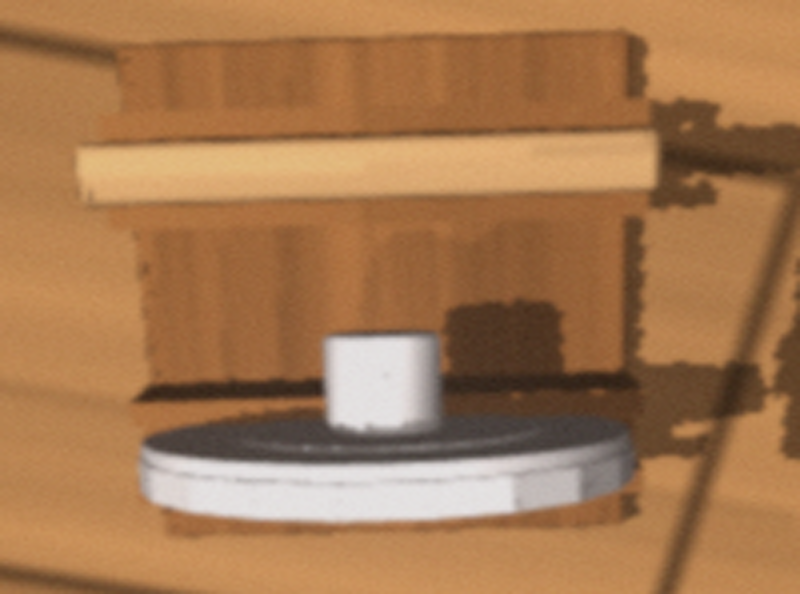

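```bash
cat > fit.py <<'E'
from h import *
from scipy.optimize import least_squares
a=np.linspace(0,2*np.pi,120)
ring=lambda r,z:np.c_[r*np.cos(a),r*np.sin(a),z+0*a]/1000
sk,pl,kb,kt=ring(62,0),ring(62,15),ring(15,15),ring(15,45)
def pose(p):
    # lid z = horizontal yaw p[2], tilted up p[3]
    z=np.array([np.cos(p[2])*np.cos(p[3]),np.sin(p[2])*np.cos(p[3]),np.sin(p[3])])
    y=np.array([-np.sin(p[2]),np.cos(p[2]),0]);x=np.cross(y,z)
    return np.c_[x,y,z],np.array([p[0],p[1],.074])
E
python3 - <<'E'
from fit import *
np.set_printoptions(precision=4,suppress=True)
t=cam("wrist")
def f(p):
    Rm,o=pose(p); P=lambda r:proj(t,r@Rm.T+o)
    S,Pl,Kt=P(sk),P(pl),P(kt)
    b=np.r_[S,Pl]
    return [Kt[:,0].min()-301.2,Kt[:,0].max()-330.2,Kt[:,1].min()-171.3,b[:,0].min()-255,b[:,0].max()-379,S[:,1].max()-227.8,Pl[:,1].max()-210.5]
r=least_squares(f,[.525,.33,.2,0]);print(r.x,r.fun)
for uv in((242.5,132),(383.8,127.6),(239.5,115.5),(383.7,109.4)):print(ray(t,uv,.129))
E
```

```text
[ 0.5137  0.3288  0.2449 -0.0991] [-0.4426  0.2815 -0.058   0.826  -0.6743 -0.1928  0.1814]
[0.5859 0.4059 0.129 ]
[0.6125 0.2925 0.129 ]
[0.5982 0.4101 0.129 ]
[0.6262 0.2961 0.129 ]
```

The crop shows the lid leaning slightly toward its knob side. The knob spans px 301–330 at rows 171–200, with the board behind at rows 110–132. I'll grip the knob from above, with the tool leaning about 16° away.

```bash
cat >> fit.py <<'E'
def tool(yaw,th):
    X=np.array([np.cos(yaw),np.sin(yaw),0]);Y=np.array([-np.sin(yaw),np.cos(yaw),0]);Z=np.array([0,0,1.])
    a=np.sin(th)*X+np.cos(th)*Z
    return np.c_[np.cos(th)*X-np.sin(th)*Z,-Y,-a],a
E
python3 - <<'E'
from fit import *
Rl,o=pose([.5137,.3288,.24,-.095]);K=o+.028*Rl[:,2]
Rt,a=tool(.24,.283)
print(K,"pre",rel(K+.093*a,Rt),"grasp",rel(K-.007*a,Rt))
E
```

```text
[0.54077483 0.33542566 0.071344  ] pre (array([ 39.6,  -6.3, 128.5]), array([-0.005, -0.282, -0.039])) grasp (array([ 11.8,  -5.2, 224.5]), array([-0.005, -0.282, -0.039]))
```

```bash
python3 -m jog '{"dp":[[40,-6,30],[40,-6,60],[40,-6,100],[40,-6,128],[40,-6,128],[40,-6,128]],"delta_rot":[[-0.005,-0.282,-0.039],[-0.005,-0.282,-0.039],[-0.005,-0.282,-0.039],[-0.005,-0.282,-0.039],[-0.005,-0.282,-0.039],[-0.005,-0.282,-0.039]],"gripper":[1,1,1,1,1,1]}' 45
python3 - <<'E'
from fit import *
o=robot.get_obs();print(o['q'],o['position'])
im,t=snap("wrist")
Rl,c=pose([.5137,.3288,.24,-.095])
for r in(sk,pl,kb,kt): cv2.polylines(im,[np.round(proj(t,r@Rl.T+c)*8).astype(int)],True,(0,0,255),1,cv2.LINE_AA,3)
cv2.imwrite("pics/w2.png",im)
E
```

```text
time: 3.85
position: [0.5674, 0.3403, 0.1621]
tool_rot: [0.983, 0.117, -0.14, 0.016]
ft_force: [-0.4, 1.0, -0.3]
grip_width: 0.0875
grip_force: 0.0
[0.35599245 0.76476903 1.1604304  0.03356521 1.49652312 1.68266334] [0.56744713 0.34032802 0.16213182]
```

View pics/w2.png

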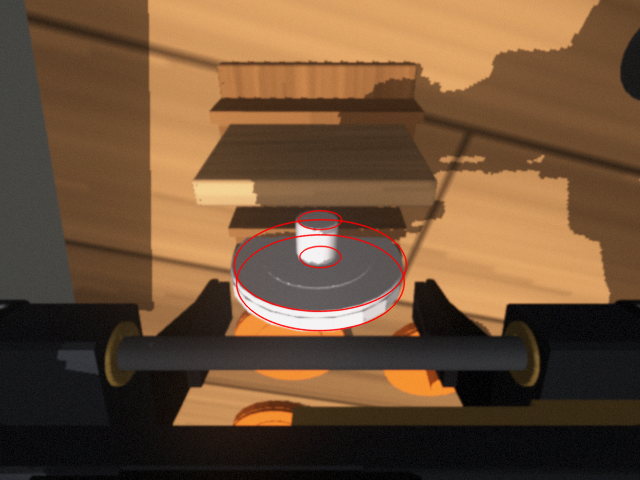

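The overlay matches the lid within about 2 px, with the knob near (317,235). I'm going down and gripping.

```bash
python3 - <<'E'
from fit import *
Rl,o=pose([.5137,.3288,.24,-.095]);K=o+.028*Rl[:,2]
Rt,a=tool(.24,.283); print(rel(K-.007*a,Rt))
E
```

```text
(array([ -1.5,  -0.9, 103.3]), array([-0.002, -0.004, -0.002]))
```

```bash
python3 -m jog '{"dp":[[0,-1,40],[0,-1,75],[0,-1,90],[0,-1,97],[0,-1,100],[0,-1,100],[0,-1,100]],"delta_rot":[[0,0,0],[0,0,0],[0,0,0],[0,0,0],[0,0,0],[0,0,0],[0,0,0]],"gripper":[1,1,1,1,1,1,1]}'
python3 -m jog '{"dp":[[0,0,0],[0,0,0],[0,0,0],[0,0,0],[0,0,0],[0,0,0],[0,0,0],[0,0,0]],"delta_rot":[[0,0,0],[0,0,0],[0,0,0],[0,0,0],[0,0,0],[0,0,0],[0,0,0],[0,0,0]],"gripper":[-1,-1,-1,-1,-1,-1,-1,-1]}' 45
```

```text
time: 4.6
position: [0.541, 0.3367, 0.0671]
tool_rot: [0.983, 0.118, -0.138, 0.016]
ft_force: [-0.3, 0.4, -0.4]
grip_width: 0.087
grip_force: 0.0
time: 5.4
position: [0.5394, 0.3362, 0.0653]
tool_rot: [0.983, 0.118, -0.14, 0.016]
ft_force: [-0.3, -0.6, -0.2]
grip_width: 0.0307
grip_force: 0.0
```

```bash
python3 -m jog '{"dp":[[0,0,0],[0,0,0],[-3,0,-13],[-6,0,-26],[-9,0,-39],[-18,0,-70],[-28,0,-104],[-38,0,-138],[-43,0,-154],[-43,0,-154],[-43,0,-154]],"delta_rot":[[0,0,0],[0,0,0],[0,0,0],[0,0,0],[0,0,0],[0,0,0],[0,0,0],[0,0,0],[0,0,0],[0,0,0],[0,0,0]],"gripper":[-1,-1,-1,-1,-1,-1,-1,-1,-1,-1,-1]}' 45
python3 - <<'E'
from fit import *
o=robot.get_obs();print(o['q'],o['position'])
snap("wrist","w3.png")
E
```

```text
time: 6.5
position: [0.5409, 0.3364, 0.2258]
tool_rot: [0.983, 0.118, -0.139, 0.016]
ft_force: [-0.8, -0.4, -1.9]
grip_width: 0.029
grip_force: 45.0
[0.36408694 0.6668289  1.18118063 0.03514755 1.57235852 1.6909543 ] [0.54085989 0.33638228 0.22581221]
```

View pics/w3.png

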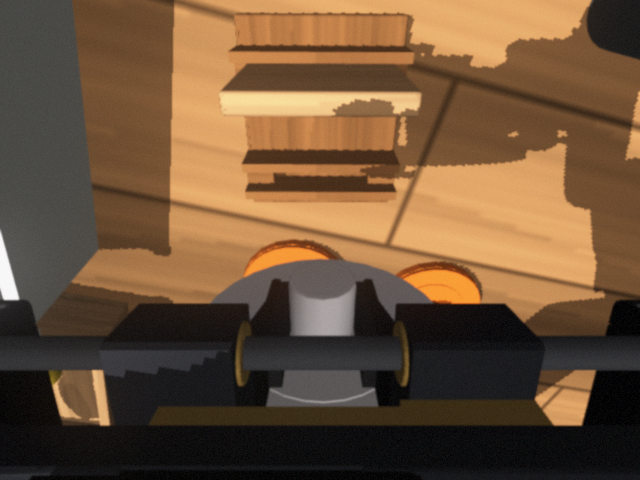

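The lid is gripped by its knob (325,300) and clear of the rack. The board still stands in its slot. Next I'm fitting the arm's kinematics so I can plan how to lay the lid down.

```bash
cat > kin.py <<'E'
from fit import *
from scipy.optimize import least_squares
D=[([-1.49447695,.527456752,1.43273174,0,1.18140648,-.178558723],[.157575,-.60476973,.22256487]),
([-.493910489,.299536436,1.37851556,0,1.46294606,.877],[.53768328,-.16347569,.37518052]),
([.377946746,.45968848,1.35965511,0,1.32351282,1.746],[.52800075,.32884985,.28874799]),
([.35599245,.76476903,1.1604304,.03356521,1.49652312,1.68266334],[.56744713,.34032802,.16213182]),
([.36408694,.6668289,1.18118063,.03514755,1.57235852,1.6909543],[.54085989,.33638228,.22581221])]
Ry=lambda t:R.from_rotvec([0,t,0]);Rz=lambda t:R.from_rotvec([0,0,t])
def fk(q,p,s4=1):
    L2,L3,L6,h,d,e,a=p
    A=Rz(q[0]); B=A*Ry(q[1]); x=A.apply([a,d,h])+B.apply([0,0,L2]); C=B*Ry(q[2])
    x=x+C.apply([e,0,L3]); W=C*Rz(s4*q[3])*Ry(q[4]); return x+W.apply([0,0,L6]),W*Rz(q[5]-np.pi/2)
if 1:
    f=lambda p:np.concatenate([(fk(q,p)[0]-x)*1000 for q,x in D]+[(p[5:]-0)*20, [(p[0]-p[1])*5]])
    r=least_squares(f,[.4,.4,.25,.3,.1,0,0]);P=r.x
if __name__=="__main__":
    print(P.round(4),np.abs(r.fun).max())
    o=robot.get_obs();q=o["q"]
    print(R.from_quat(o["tool_rot"]).as_matrix().round(3))
    for s in(1,-1): print(fk(q,P,s)[1].as_matrix().round(3))
E
python3 kin.py
```

```text
[ 0.585   0.3928  0.3036  0.2718  0.111   0.1106 -0.0007] 2.211531879392882
[[ 0.933  0.237 -0.272]
 [ 0.227 -0.972 -0.066]
 [-0.28  -0.    -0.96 ]]
[[-0.933 -0.237 -0.272]
 [-0.227  0.972 -0.066]
 [ 0.28   0.    -0.96 ]]
[[-0.935 -0.255 -0.247]
 [-0.228  0.965 -0.132]
 [ 0.272 -0.067 -0.96 ]]
```

```bash
cat >> kin.py <<'E'
lo=np.array([-3.08,-.75,.22,-1.43,0,-2.85]);hi=np.array([3.08,2.2,2.44,4.57,2.65,2.85])
def FK(q):
    x,W=fk(q,P); return x,W*Rz(np.pi)
def lay(psi,th):
    c,s=np.cos(psi),np.sin(psi);az=np.array([c,s,0]);Z=np.array([0,0,1.])
    z=np.cos(th)*az-np.sin(th)*Z;x=np.sin(th)*az+np.cos(th)*Z
    return np.c_[x,np.cross(z,x),z]
def ik(pos,Rm,q0s):
    best=[]
    for q0 in q0s:
        def g(q):
            x,W=FK(q); return np.r_[(x-pos)*10,(R.from_matrix(Rm).inv()*W).as_rotvec()]
        r=least_squares(g,np.clip(q0,lo+1e-3,hi-1e-3),bounds=(lo,hi))
        if r.cost<1e-6: best.append(r.x)
    return best
E
cat > plan.py <<'E'
from kin import *
th=.188
for psi in np.radians(range(-120,121,20)):
  for c in((.55,.0),(.55,.08),(.5,-.08)):
    Rt=lay(psi,th);z=Rt[:,2]; K=np.array([*c,.030]); tcp=K+.007*z
    seeds=[[.2,.9,1.2,a,b,g] for a in(0,1.5,3.1,-1) for b in(.5,1.5) for g in(-1.5,0,1.5)]
    s=ik(tcp,Rt,seeds)
    u=[]
    for q in s:
        if not any(np.allclose(q,v,atol=.02) for v in u):u.append(q)
    for q in u: print(round(np.degrees(psi)),c,q.round(2))
E
python3 plan.py
```

```text
-120 (0.55, 0.0) [ 0.2   1.26  1.17 -0.88  1.86 -2.12]
-120 (0.55, 0.08) [ 0.3   1.28  1.07 -0.81  1.97 -2.12]
-120 (0.5, -0.08) [ 0.09  1.21  1.38 -0.94  1.71 -2.02]
-100 (0.55, 0.0) [ 0.28  1.21  1.39 -1.09  1.63 -2.06]
-100 (0.55, 0.08) [ 0.39  1.23  1.28 -1.    1.73 -2.1 ]
-100 (0.5, -0.08) [ 0.17  1.19  1.59 -1.18  1.51 -1.91]
-80 (0.55, 0.0) [ 0.33  1.18  1.62 -1.36  1.44 -1.9 ]
-80 (0.55, 0.08) [ 0.45  1.19  1.51 -1.24  1.52 -1.99]
-60 (0.55, 0.0) [ 0.32  1.2   1.87  4.53  1.37 -1.65]
-60 (0.5, -0.08) [ 0.17  1.26  2.06  4.33  1.45 -1.4 ]
-40 (0.55, 0.0) [ 0.22  1.28  2.1   4.04  1.53 -1.38]
-40 (0.55, 0.08) [ 0.42  1.23  2.    4.25  1.42 -1.49]
-40 (0.5, -0.08) [-0.01  1.42  2.28  3.84  1.82 -1.22]
-20 (0.55, 0.0) [-0.04  1.43  2.29  3.47  1.93 -1.39]
-20 (0.55, 0.08) [ 0.23  1.35  2.21  3.72  1.73 -1.34]
-20 (0.5, -0.08) [-0.42  1.65  2.44  3.04  2.33 -1.66]
0 (0.55, 0.0) [-0.44  1.53  2.37  2.64  2.06 -1.91]
0 (0.55, 0.08) [-0.12  1.49  2.34  3.    2.07 -1.66]
20 (0.55, 0.0) [-0.73  1.43  2.29  2.08  1.66 -2.07]
20 (0.55, 0.08) [-0.48  1.47  2.33  2.29  1.83 -2.06]
20 (0.5,
[... 156 characters left out ...]
(0.5, -0.08) [-1.06  1.27  2.08  1.43  1.35 -1.78]
60 (0.55, 0.0) [-0.79  1.2   1.87  1.29  1.4  -1.5 ]
60 (0.55, 0.08) [-0.66  1.22  1.96  1.44  1.38 -1.6 ]
60 (0.5, -0.08) [-0.98  1.19  1.85  1.1   1.43 -1.48]
80 (0.55, 0.0) [-0.72  1.18  1.62  1.    1.56 -1.29]
80 (0.55, 0.08) [-0.6   1.18  1.71  1.12  1.49 -1.35]
80 (0.5, -0.08) [-0.88  1.18  1.61  0.85  1.61 -1.31]
100 (0.55, 0.0) [-0.61  1.21  1.39  0.79  1.77 -1.19]
100 (0.55, 0.08) [-0.51  1.2   1.47  0.88  1.69 -1.2 ]
100 (0.5, -0.08) [-0.76  1.21  1.4   0.65  1.82 -1.25]
120 (0.55, 0.0) [-0.5   1.26  1.17  0.6   2.   -1.18]
120 (0.55, 0.08) [-0.4   1.24  1.24  0.68  1.91 -1.16]
120 (0.5, -0.08) [-0.63  1.24  1.21  0.46  2.01 -1.28]
```

```bash
cat > plan2.py <<'E'
from kin import *
np.set_printoptions(precision=3,suppress=True)
th=.188;psi=np.radians(-100);Rt=lay(psi,th);z=Rt[:,2]
tcp=np.array([.50,-.12,.030])+.007*z+[0,0,.15]
o=robot.get_obs();q0=o["q"]
q1=ik(tcp,Rt,[[.17,1.1,1.4,-1.1,1.5,-1.9]])[0];print("target",tcp,q1)
x,W=FK(q0);print("fk err",(x-o["position"])*1000,(R.from_quat(o["tool_rot"]).inv()*W).magnitude())
N=9;prev=W;prevx=x
base=(x,W)
for i in range(1,N+1):
    q=q0+(q1-q0)*i/N; x,W=FK(q)
    # lid lowest point: lid z = tool x tilted by th
    lz=W.apply([np.cos(th),0,np.sin(th)]) ; cen=x-.007*W.apply([0,0,1])-.028*lz
    low=cen[2]-.062*np.sqrt(1-lz[2]**2)
    print(i,"dp",(base[1].inv().apply(x-base[0])*1000).round(0),"rv",(base[1].inv()*W).as_rotvec().round(2),"step deg %.0f mm %.0f"%(np.degrees((prev.inv()*W).magnitude()),1000*np.linalg.norm(x-prevx)),"low %.3f"%low,cen)
    prev,prevx=W,x
    if i%3==0: base=(x,W)
E
python3 plan2.py
```

```text
target [ 0.499 -0.127  0.179] [ 0.1    0.911  1.701 -1.24   1.544 -2.079]
fk err [ 0.042 -0.076  0.138] 5.298664512630759e-16
1 dp [-11.  63.  34.] rv [-0.13 -0.09 -0.39] step deg 24 mm 73 low 0.165 [0.519 0.257 0.217]
2 dp [-27. 125.  60.] rv [-0.21 -0.24 -0.79] step deg 25 mm 68 low 0.150 [0.522 0.187 0.199]
3 dp [-46. 183.  78.] rv [-0.23 -0.44 -1.2 ] step deg 26 mm 64 low 0.139 [0.525 0.125 0.186]
4 dp [-47.   2.  36.] rv [ 0.05 -0.14 -0.43] step deg 26 mm 59 low 0.125 [0.529 0.071 0.177]
5 dp [-92.   2.  65.] rv [ 0.17 -0.26 -0.88] step deg 27 mm 54 low 0.109 [0.53  0.025 0.168]
6 dp [-135.    2.   88.] rv [ 0.33 -0.34 -1.33] step deg 28 mm 49 low 0.099 [ 0.528 -0.015  0.161]
7 dp [ -9. -27.  32.] rv [ 0.14 -0.   -0.47] step deg 28 mm 43 low 0.100 [ 0.522 -0.05   0.155]
8 dp [-18. -52.  58.] rv [ 0.27  0.04 -0.95] step deg 29 mm 37 low 0.114 [ 0.512 -0.081  0.152]
9 dp [-29. -74.  78.] rv [ 0.4   0.14 -1.44] step deg 29 mm 31 low 0.131 [ 0.502 -0.11   0.154]
```

```bash
python3 -m jog '{"dp":[[-11,63,34],[-11,63,34],[-11,63,34],[-27,125,60],[-27,125,60],[-27,125,60],[-46,183,78],[-46,183,78],[-46,183,78],[-46,183,78],[-46,183,78]],"delta_rot":[[-0.13,-0.09,-0.39],[-0.13,-0.09,-0.39],[-0.13,-0.09,-0.39],[-0.21,-0.24,-0.79],[-0.21,-0.24,-0.79],[-0.21,-0.24,-0.79],[-0.23,-0.44,-1.2],[-0.23,-0.44,-1.2],[-0.23,-0.44,-1.2],[-0.23,-0.44,-1.2],[-0.23,-0.44,-1.2]],"gripper":[-1,-1,-1,-1,-1,-1,-1,-1,-1,-1,-1]}'
python3 -c "
from kin import *
o=robot.get_obs();print(o['q'].round(3)); x,W=FK(o['q']);print((x-o['position'])*1000,(R.from_quat(o['tool_rot']).inv()*W).magnitude())"
```

```text
time: 7.65
position: [0.5196, 0.1434, 0.1617]
tool_rot: [0.687, 0.654, -0.31, 0.064]
ft_force: [-0.2, 0.2, -0.9]
grip_width: 0.0289
grip_force: 45.0
[ 0.279  0.752  1.353 -0.39   1.563  0.437]
[ 0.66095265  0.90719935 -0.60527513] 4.2802346426315907e-16
```

```bash
sed -i 's/^N=9/import sys;N=int(sys.argv[1])/' plan2.py; python3 plan2.py 6
```

```text
target [ 0.499 -0.127  0.179] [ 0.1    0.911  1.701 -1.24   1.544 -2.079]
fk err [ 0.661  0.907 -0.605] 4.2802346426315907e-16
1 dp [-47.   2.  36.] rv [ 0.05 -0.14 -0.43] step deg 26 mm 59 low 0.124 [0.529 0.072 0.176]
2 dp [-93.   2.  66.] rv [ 0.17 -0.26 -0.88] step deg 27 mm 54 low 0.109 [0.531 0.026 0.168]
3 dp [-136.    2.   88.] rv [ 0.33 -0.34 -1.33] step deg 28 mm 49 low 0.099 [ 0.529 -0.014  0.161]
4 dp [ -8. -28.  32.] rv [ 0.14 -0.   -0.47] step deg 28 mm 43 low 0.100 [ 0.522 -0.049  0.155]
5 dp [-18. -53.  58.] rv [ 0.27  0.04 -0.95] step deg 29 mm 37 low 0.114 [ 0.513 -0.081  0.152]
6 dp [-29. -74.  79.] rv [ 0.4   0.14 -1.44] step deg 29 mm 32 low 0.131 [ 0.502 -0.11   0.154]
```

The kinematics model tracks within 1 mm. I'm continuing.

```bash
python3 -m jog '{"dp":[[-47,2,36],[-47,2,36],[-47,2,36],[-93,2,66],[-93,2,66],[-93,2,66],[-93,2,66],[-136,2,88],[-136,2,88],[-136,2,88],[-136,2,88],[-136,2,88]],"delta_rot":[[0.05,-0.14,-0.43],[0.05,-0.14,-0.43],[0.05,-0.14,-0.43],[0.17,-0.26,-0.88],[0.17,-0.26,-0.88],[0.17,-0.26,-0.88],[0.17,-0.26,-0.88],[0.33,-0.34,-1.33],[0.33,-0.34,-1.33],[0.33,-0.34,-1.33],[0.33,-0.34,-1.33],[0.33,-0.34,-1.33]],"gripper":[-1,-1,-1,-1,-1,-1,-1,-1,-1,-1,-1,-1]}'
python3 -c "
from kin import *
o=robot.get_obs();print(o['q'].round(3))"; python3 plan2.py 3
```

```text
time: 8.85
position: [0.4989, -0.017, 0.161]
tool_rot: [0.085, 0.861, -0.481, -0.141]
ft_force: [-0.1, -0.8, -0.7]
grip_width: 0.0288
grip_force: 45.0
[ 0.191  0.831  1.526 -0.816  1.552 -0.821]
target [ 0.499 -0.127  0.179] [ 0.1    0.911  1.701 -1.24   1.544 -2.079]
fk err [ 0.988  1.557 -1.762] 5.333929143085839e-16
1 dp [ -8. -28.  33.] rv [ 0.14 -0.   -0.47] step deg 28 mm 44 low 0.100 [ 0.523 -0.049  0.155]
2 dp [-17. -53.  59.] rv [ 0.27  0.04 -0.96] step deg 29 mm 38 low 0.114 [ 0.513 -0.081  0.152]
3 dp [-27. -75.  80.] rv [ 0.4   0.14 -1.44] step deg 29 mm 32 low 0.131 [ 0.502 -0.11   0.154]
```

```bash
python3 -m jog '{"dp":[[-8,-28,33],[-8,-28,33],[-8,-28,33],[-8,-28,33],[-17,-53,59],[-17,-53,59],[-17,-53,59],[-17,-53,59],[-27,-75,80],[-27,-75,80],[-27,-75,80],[-27,-75,80]],"delta_rot":[[0.14,0,-0.47],[0.14,0,-0.47],[0.14,0,-0.47],[0.14,0,-0.47],[0.27,0.04,-0.96],[0.27,0.04,-0.96],[0.27,0.04,-0.96],[0.27,0.04,-0.96],[0.4,0.14,-1.44],[0.4,0.14,-1.44],[0.4,0.14,-1.44],[0.4,0.14,-1.44]],"gripper":[-1,-1,-1,-1,-1,-1,-1,-1,-1,-1,-1,-1]}'
python3 - <<'E'
from kin import *
o=robot.get_obs();print(o['q'].round(3))
Rt=lay(np.radians(-100),.188);print(R.from_quat(o['tool_rot']).as_matrix().round(3),Rt.round(3))
print(rel([.499,-.127,.179],Rt))
im,_=snap("side","s4.png");w,_=snap("wrist")
top,_=snap("top")
c=np.hstack([cv2.resize(im[100:420,120:520],(400,320)),cv2.resize(w,(400,300))[:300].copy() if 0 else cv2.copyMakeBorder(cv2.resize(w,(400,300)),0,20,0,0,cv2.BORDER_CONSTANT)])
cv2.imwrite("pics/c4.png",c)
E
```

```text
time: 10.05
position: [0.4979, -0.1287, 0.1808]
tool_rot: [-0.497, 0.588, -0.41, -0.488]
ft_force: [0.9, 0.3, -2.2]
grip_width: 0.0291
grip_force: 45.0
[ 0.101  0.912  1.704 -1.244  1.541 -2.077]
[[-0.029 -0.986 -0.166]
 [-0.184  0.169 -0.968]
 [ 0.982  0.002 -0.187]] [[-0.032 -0.985 -0.171]
 [-0.184  0.174 -0.967]
 [ 0.982  0.    -0.187]]
(array([-2.2, -0.9, -1.5]), array([-0.005, -0.   ,  0.003]))
```

View pics/c4.png

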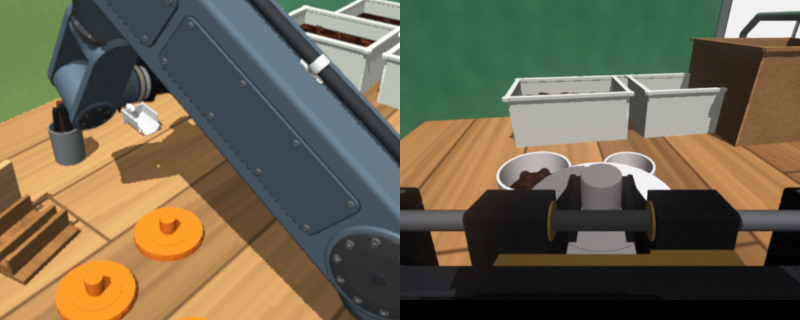

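```bash
python3 - <<'E'
from kin import *
o=robot.get_obs();q=o['q'];Rt=R.from_quat(o['tool_rot']);wc=o['position']-P[2]*Rt.as_matrix()[:,2]
ax=(Rz(q[0])*Ry(q[1]+q[2])*Rz(q[3])).apply([0,1,0]); fore=(Rz(q[0])*Ry(q[1]+q[2])).apply([0,0,1])
t=cam("side"); print("wc",wc,"axis5",ax,"forearm dir",fore)
px=proj(t,[wc,wc+.05*ax,wc-.05*ax,wc-.1*Rt.as_matrix()[:,2]*-1]);print(px, px-[120,100])
d=((wc-t[1][:3,3])@t[1][:3,:3])[2];print("mm/px",1000*d/t[0]["fx"])
im=cv2.imread("pics/s4.png");cr=cv2.resize(im[120:270,150:350],None,fx=4,fy=4,interpolation=cv2.INTER_CUBIC)
for p in px: cv2.circle(cr,tuple(int(v) for v in (p-[150,120])*4),6,(0,0,255),-1)
cv2.imwrite("pics/c5.png",cr)
E
```

```text
wc [0.54861161 0.16542226 0.23781502] axis5 [-0.84707233  0.23724446 -0.47558757] forearm dir [ 0.49968842  0.05067027 -0.86472192]
[[202.88949297 190.74489916]
 [214.60603496 212.98395683]
 [191.6637834  169.43748588]
 [251.64788657 183.98886562]] [[ 82.88949297  90.74489916]
 [ 94.60603496 112.98395683]
 [ 71.6637834   69.43748588]
 [131.64788657  83.98886562]]
mm/px 1.7410390664710227
```

View pics/c5.png

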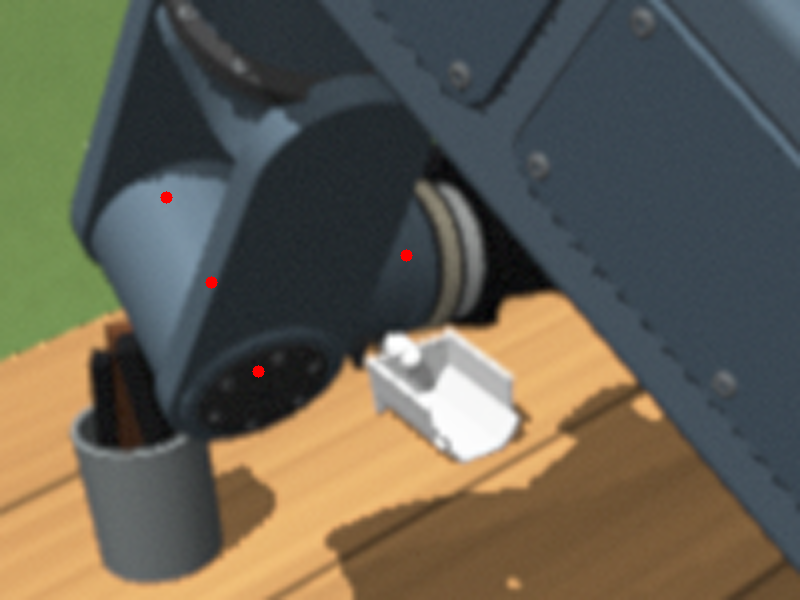

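```bash
python3 - <<'E'
from kin import *
o=robot.get_obs();m=robot.camera_model("wrist");t=(m,np.array(m["T_tool_cam"]))
im,_=snap("wrist");c=im[230:380:,:];g=im[:,:,:].astype(int)
for col in(265,285,355,375):
    v=g[215:300,col].sum(1);print(col,[(215+i,int(x)) for i,x in enumerate(v) if i%1==0][20:60:1] if 0 else 215+np.argmax(np.diff(v)),int(np.diff(v).max()))
cv2.imwrite("pics/c6.png",cv2.resize(im[200:400,200:450],None,fx=3,fy=3))
for off in(.007,.010):
  for th in(.13,.16,.188,.22,.25):
    lz=np.array([np.cos(th),0,np.sin(th)]);y=np.array([0,-1,0]);x=np.cross(y,lz);M=np.c_[x,y,lz]
    cen=np.array([0,0,-off])-.028*lz
    a=proj(t,pl@M.T+cen);k=proj(t,kt@M.T+cen)
    print(off,th,"plate min row",a[:,1].min().round(1),"knob end rows",k[:,1].min().round(1),k[:,1].max().round(1),"cols",k[:,0].min().round(1),k[:,0].max().round(1))
E
```

```text
265 250 102
285 262 159
355 242 177
375 242 160
0.007 0.13 plate min row 290.3 knob end rows 262.2 280.0 cols 289.5 356.0
0.007 0.16 plate min row 293.3 knob end rows 262.9 278.6 cols 289.6 355.9
0.007 0.188 plate min row 296.2 knob end rows 263.5 277.4 cols 289.6 355.8
0.007 0.22 plate min row 299.5 knob end rows 264.3 276.0 cols 289.7 355.7
0.007 0.25 plate min row 302.5 knob end rows 265.0 274.7 cols 289.8 355.6
0.01 0.13 plate min row 292.4 knob end rows 264.5 283.1 cols 288.9 356.6
0.01 0.16 plate min row 295.5 knob end rows 265.2 281.7 cols 289.0 356.5
0.01 0.188 plate min row 298.4 knob end rows 265.8 280.4 cols 289.1 356.4
0.01 0.22 plate min row 301.7 knob end rows 266.6 278.9 cols 289.2 356.3
0.01 0.25 plate min row 304.8 knob end rows 267.3 277.6 cols 289.3 356.2
```

View pics/c6.png

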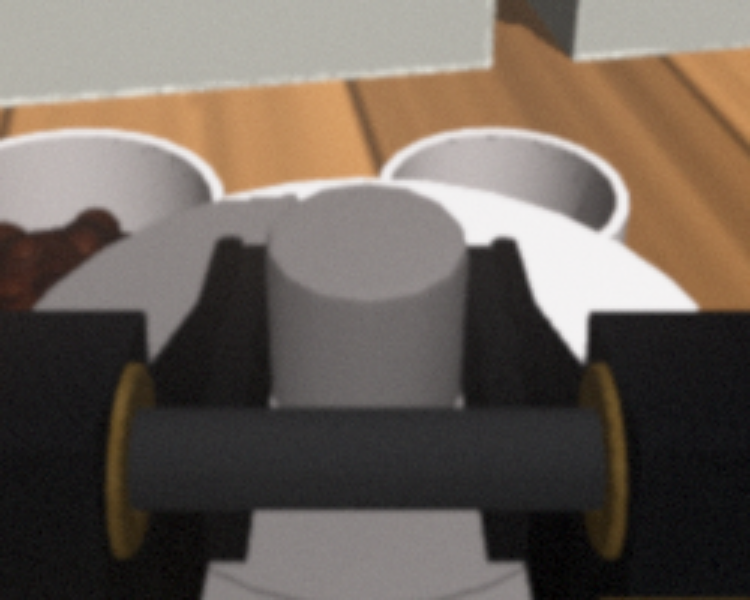

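```bash
python3 - <<'E'
from kin import *
m=robot.camera_model("wrist");t=(m,np.array(m["T_tool_cam"]))
def f(p):
    th,off,kz,yy=p
    lz=np.array([np.cos(th),0,np.sin(th)]);y=np.array([0,-1,0]);M=np.c_[np.cross(y,lz),y,lz]
    cen=np.array([0,yy,-off])-kz*lz
    a=proj(t,pl@M.T+cen);k=proj(t,kt@M.T+cen)
    return [a[:,1].min()-259.3,k[:,1].min()-261,k[:,1].max()-300,k[:,0].min()-289,k[:,0].max()-355.5]
r=least_squares(f,[0,.007,.028,0],x_scale=[.1,.01,.01,.01]);print(r.x,np.round(r.fun,1))
E
```

```text
[-0.20986128  0.00263982  0.03181683 -0.00022341] [ 0.1 -0.3  0.2  0.1 -0.1]
```

The picture shows the knob end ellipse at rows 261–300, much taller than expected. The lid has pivoted in the grip and is now tilted about 23° with its edge nearest the wrist low. Lowering that edge gently onto the bench under a light grip will turn it flat.

```bash
python3 -m jog '{"dp":[[-40,0,8],[-80,-1,20],[-105,-2,29],[-116,-2,32],[-116,-2,32],[-116,-2,32]],"delta_rot":[[0,0,0],[0,0,0],[0,0,0],[0,0,0],[0,0,0],[0,0,0]],"gripper":[-1,-1,-1,-1,-1,-1]}' 18
python3 -m jog '{"dp":[[-4,0,1],[-8,0,1],[-12,0,2],[-16,0,3],[-16,0,3]],"delta_rot":[[0,0,0],[0,0,0],[0,0,0],[0,0,0],[0,0,0]],"gripper":[-1,-1,-1,-1,-1]}' 18
```

```text
time: 10.85
position: [0.4983, -0.1386, 0.0622]
tool_rot: [-0.496, 0.588, -0.411, -0.488]
ft_force: [-0.0, -0.0, -1.6]
grip_width: 0.0292
grip_force: 18.0
time: 11.35
position: [0.4976, -0.1386, 0.0443]
tool_rot: [-0.497, 0.588, -0.41, -0.489]
ft_force: [0.5, -0.3, -2.0]
grip_width: 0.0294
grip_force: 18.0
```

```bash
python3 -m jog '{"dp":[[-3,0,0],[-6,0,1],[-6,0,1],[-6,0,1]],"delta_rot":[[0,0,0],[0,0,0],[0,0,0],[0,0,0]],"gripper":[-1,-1,-1,-1]}' 18
cat > edge.py <<'E'
from kin import *
im,_=snap("wrist"); g=cv2.cvtColor(im,cv2.COLOR_BGR2GRAY).astype(float)
np.set_printoptions(linewidth=200)
for c in(305,322,340): print(c,list(zip(range(236,330,4),cv2.blur(g,(5,3))[236:330:4,c].astype(int))))
E
python3 edge.py
```

```text
time: 11.75
position: [0.4977, -0.1385, 0.0386]
tool_rot: [-0.497, 0.588, -0.41, -0.489]
ft_force: [0.1, 1.4, -1.5]
grip_width: 0.0293
grip_force: 18.0
305 [(236, np.int64(121)), (240, np.int64(121)), (244, np.int64(121)), (248, np.int64(121)), (252, np.int64(122)), (256, np.int64(122)), (260, np.int64(176)), (264, np.int64(210)), (268, np.int64(214)), (272, np.int64(214)), (276, np.int64(214)), (280, np.int64(215)), (284, np.int64(214)), (288, np.int64(215)), (292, np.int64(215)), (296, np.int64(196)), (300, np.int64(125)), (304, np.int64(116)), (308, np.int64(116)), (312, np.int64(117)), (316, np.int64(116)), (320, np.int64(116)), (324, np.int64(116)), (328, np.int64(116))]
322 [(236, np.int64(130)), (240, np.int64(129)), (244, np.int64(130)), (248, np.int64(129)), (252, np.int64(129)), (256, np.int64(129)), (260, np.int64(197)), (264, np.int64(214)), (268, np.int64(214)), (272, np.int64(214)), (276, np.int64(214)), (280, np.int64(215)), (284, np.int64(215)), (288, np.int64(215)), (292, np.int64(215)), (296, np.int64(215)), (300, np.int64(189)), (304, np.int64(145)), (308, np.int64(145)), (312, np.int64(143)), (316, np.int64(142)), (320, np.int64(142)), (324, np.int64(142)), (328, np.int64(142))]
340 [(236, np.int64(130)), (240, np.int64(131)), (244, np.int64(132)), (248, np.int64(132)), (252, np.int64(133)), (256, np.int64(133)), (260, np.int64(178)), (264, np.int64(213)), (268, np.int64(215)), (272, np.int64(215)), (276, np.int64(215)), (280, np.int64(215)), (284, np.int64(215)), (288, np.int64(215)), (292, np.int64(215)), (296, np.int64(200)), (300, np.int64(148)), (304, np.int64(146)), (308, np.int64(145)), (312, np.int64(144)), (316, np.int64(144)), (320, np.int64(142)), (324, np.int64(141)), (328, np.int64(140))]
```

The numbers show the lid hasn't turned, and I had the sign of the tilt wrong. The lid is in fact level, with its skirt about 7 mm above the bench, so I carry on lowering gently.

```bash
python3 -m jog '{"dp":[[-2,0,0],[-4,0,1],[-5,0,1],[-6,0,1],[-6,0,1]],"delta_rot":[[0,0,0],[0,0,0],[0,0,0],[0,0,0],[0,0,0]],"gripper":[-1,-1,-1,-1,-1]}' 18
python3 -m jog '{"dp":[[-1,0,0],[-1,0,0],[-1,0,0]],"delta_rot":[[0,0,0],[0,0,0],[0,0,0]],"gripper":[-1,-1,-1]}' 18
```

```text
time: 12.3
position: [0.4977, -0.1383, 0.0324]
tool_rot: [-0.497, 0.588, -0.41, -0.488]
ft_force: [0.6, -0.2, -1.6]
grip_width: 0.0295
grip_force: 18.0
time: 12.6
position: [0.4978, -0.1382, 0.0316]
tool_rot: [-0.497, 0.588, -0.411, -0.488]
ft_force: [0.2, 0.2, -1.9]
grip_width: 0.0293
grip_force: 18.0
```

```bash
for i in 1 2 3; do python3 -m jog '{"dp":[[-1,0,0],[-1,0,0]],"delta_rot":[[0,0,0],[0,0,0]],"gripper":[-1,-1]}' 18 | egrep 'posi|ft'; done
```

```text
position: [0.4978, -0.138, 0.0305]
ft_force: [0.1, 0.2, -0.9]
position: [0.4978, -0.1378, 0.0295]
ft_force: [0.4, 0.4, -2.6]
position: [0.4978, -0.1376, 0.0285]
ft_force: [-0.6, -0.7, -1.0]
```

```bash
for i in 1 2 3; do python3 -m jog '{"dp":[[-1,0,0],[-1,0,0]],"delta_rot":[[0,0,0],[0,0,0]],"gripper":[-1,-1]}' 18 | egrep 'posi|ft'; done
```

```text
position: [0.4979, -0.1374, 0.0277]
ft_force: [0.2, 0.2, -1.8]
position: [0.4979, -0.1374, 0.027]
ft_force: [0.2, -0.2, -0.4]
position: [0.4979, -0.1373, 0.0266]
ft_force: [-0.8, -1.7, 3.8]
```

```bash
python3 -m jog '{"dp":[[0,0,0],[0,0,0],[0,0,0],[0,0,0],[0,0,0]],"delta_rot":[[0,0,0],[0,0,0],[0,0,0],[0,0,0],[0,0,0]],"gripper":[0.6,0.6,0.6,0.6,0.6]}' 
python3 -m jog '{"dp":[[10,0,-2],[30,0,-6],[60,0,-11],[100,0,-19],[140,0,-27],[160,0,-31],[160,0,-31]],"delta_rot":[[0,0,0],[0,0,0],[0,0,0],[0,0,0],[0,0,0],[0,0,0],[0,0,0]],"gripper":[0.6,0.6,0.6,0.6,0.6,0.6,0.6]}'
cat > look.py <<'E'
from kin import *
t=cam("top")
im,_=snap("top")
for n in("lid","tub","jar"):
    print(n,[(d["rect"],round(d["score"],2)) for d in robot.search_frame(n,"top")][:6])
o=robot.get_obs();print(o["q"].round(3),o["position"].round(3),o["time"])
print("expected lid px",proj(t,[[.50,-.132,.015]]))
w,_=snap("wrist")
print("wrist",[(d["rect"],round(d["score"],2)) for d in robot.search_frame("lid","wrist")][:4])
print("proj", proj(cam("wrist"),[[.50,-.132,.015],[.50,-.132,.045]]))
E
python3 look.py
```

```text
time: 14.3
position: [0.4978, -0.137, 0.0258]
tool_rot: [-0.497, 0.588, -0.41, -0.489]
ft_force: [-0.5, 0.5, 1.9]
grip_width: 0.0615
grip_force: 0.8
time: 15.0
position: [0.4994, -0.1363, 0.1921]
tool_rot: [-0.496, 0.589, -0.412, -0.486]
ft_force: [0.2, 0.5, 0.5]
grip_width: 0.0695
grip_force: 0.0
lid [([156.0, 107.2, 205.6, 155.3], 0.89), ([174.1, 266.2, 200.2, 314.2], 0.85), ([335.3, 212.6, 386.2, 261.6], 0.63), ([194.6, 344.1, 207.9, 382.1], 0.6)]
tub [([409.8, 177.3, 460.6, 225.2], 0.94)]
jar [([411.2, 244.4, 453.2, 283.6], 0.93)]
[ 0.087  0.899  1.71  -1.255  1.537 -2.089] [ 0.498 -0.136  0.188] 15.2
expected lid px [[361.03894456 233.32808762]]
wrist []
proj [[319.80723931 505.31275511]
 [319.9066263  480.19429834]]
```

The lid lies free on the bench with the gripper clear (top view 361,237). I'm going to a tool-down pose above it.

```bash
cat > plan3.py <<'E'
from kin import *
import sys
np.set_printoptions(precision=3,suppress=True)
L=ray(cam("top"),(360.8,237),.015);print("lid",L)
yaw=1.89;c,s=np.cos(yaw),np.sin(yaw);Rd=np.array([[c,s,0],[s,-c,0],[0,0,-1]])
q1=ik(np.array([L[0],L[1],.17]),Rd,[[-.48,.6,1.6,0,1,-.8]])[0]
q0=robot.get_obs()["q"];print(q0,q1)
N=int(sys.argv[1]);base=FK(q0);pr=base
for i in range(1,N+1):
    x,W=FK(q0+(q1-q0)*i/N)
    print(i,"dp",(base[1].inv().apply(x-base[0])*1000).round(0),"rv",(base[1].inv()*W).as_rotvec().round(2),"step deg %.0f"%np.degrees((pr[1].inv()*W).magnitude()),x)
    pr=(x,W)
    if i%3==0: base=pr
E
python3 plan3.py 6
```

```text
lid [ 0.491 -0.131  0.015]
[ 0.087  0.9    1.71  -1.256  1.538 -2.089] [-0.482  0.445  1.779 -0.     0.918 -0.801]
1 dp [-16.  40.  29.] rv [-0.23 -0.19  0.32] step deg 25 [ 0.455 -0.153  0.163]
2 dp [-34.  69.  37.] rv [-0.48 -0.33  0.66] step deg 26 [ 0.426 -0.152  0.144]
3 dp [-48.  80.  30.] rv [-0.76 -0.43  1.02] step deg 27 [ 0.416 -0.141  0.132]
4 dp [ -9.  10. -10.] rv [-0.25 -0.07  0.4 ] step deg 27 [ 0.427 -0.129  0.131]
5 dp [-27.   5. -33.] rv [-0.5  -0.11  0.82] step deg 28 [ 0.454 -0.123  0.143]
6 dp [-47. -20. -67.] rv [-0.75 -0.12  1.24] step deg 28 [ 0.491 -0.131  0.17 ]
```

```bash
sed -i 's/,.17\])/,.27])/' plan3.py; python3 -m jog '{"dp":[[49,0,-9],[98,0,-19],[98,0,-19]],"delta_rot":[[0,0,0],[0,0,0],[0,0,0]],"gripper":[1,1,1]}' | grep posi;  python3 plan3.py 6
```

```text
position: [0.5003, -0.136, 0.2928]
lid [ 0.491 -0.131  0.015]
[ 0.088  0.717  1.695 -1.257  1.599 -2.266] [-0.482  0.31   1.663 -0.     1.169 -0.801]
1 dp [-17.  36.  31.] rv [-0.21 -0.19  0.34] step deg 25 [ 0.462 -0.155  0.267]
2 dp [-36.  61.  42.] rv [-0.45 -0.33  0.7 ] step deg 26 [ 0.435 -0.158  0.247]
3 dp [-50.  72.  39.] rv [-0.73 -0.42  1.06] step deg 27 [ 0.426 -0.151  0.234]
4 dp [-7. 10. -7.] rv [-0.25 -0.06  0.4 ] step deg 27 [ 0.434 -0.139  0.231]
5 dp [-22.   8. -30.] rv [-0.5  -0.08  0.81] step deg 28 [ 0.457 -0.131  0.243]
6 dp [-41. -11. -64.] rv [-0.76 -0.06  1.22] step deg 28 [ 0.491 -0.131  0.27 ]
```

```bash
python3 -m jog '{"dp":[[-17,36,31],[-17,36,31],[-17,36,31],[-36,61,42],[-36,61,42],[-36,61,42],[-36,61,42],[-50,72,39],[-50,72,39],[-50,72,39],[-50,72,39]],"delta_rot":[[-0.21,-0.19,0.34],[-0.21,-0.19,0.34],[-0.21,-0.19,0.34],[-0.45,-0.33,0.7],[-0.45,-0.33,0.7],[-0.45,-0.33,0.7],[-0.45,-0.33,0.7],[-0.73,-0.42,1.06],[-0.73,-0.42,1.06],[-0.73,-0.42,1.06],[-0.73,-0.42,1.06]],"gripper":[1,1,1,1,1,1,1,1,1,1,1]}' | grep posi
python3 plan3.py 3
```

```text
position: [0.4227, -0.1532, 0.2322]
lid [ 0.491 -0.131  0.015]
[-0.202  0.521  1.678 -0.627  1.388 -1.541] [-0.482  0.31   1.663 -0.     1.169 -0.801]
1 dp [-7. 10. -9.] rv [-0.25 -0.06  0.4 ] step deg 27 [ 0.433 -0.14   0.229]
2 dp [-22.   8. -33.] rv [-0.5  -0.09  0.82] step deg 28 [ 0.457 -0.131  0.242]
3 dp [-40. -11. -69.] rv [-0.77 -0.07  1.22] step deg 28 [ 0.491 -0.131  0.27 ]
```

```bash
python3 -m jog '{"dp":[[-7,10,-9],[-7,10,-9],[-7,10,-9],[-7,10,-9],[-22,8,-33],[-22,8,-33],[-22,8,-33],[-22,8,-33],[-40,-11,-69],[-40,-11,-69],[-40,-11,-69],[-40,-11,-69]],"delta_rot":[[-0.25,-0.06,0.4],[-0.25,-0.06,0.4],[-0.25,-0.06,0.4],[-0.25,-0.06,0.4],[-0.5,-0.09,0.82],[-0.5,-0.09,0.82],[-0.5,-0.09,0.82],[-0.5,-0.09,0.82],[-0.77,-0.07,1.22],[-0.77,-0.07,1.22],[-0.77,-0.07,1.22],[-0.77,-0.07,1.22]],"gripper":[1,1,1,1,1,1,1,1,1,1,1,1]}'
cat > look2.py <<'E'
from kin import *
import sys
np.set_printoptions(precision=4,suppress=True)
def white(im):
    hsv=cv2.cvtColor(im,cv2.COLOR_BGR2HSV); return ((hsv[...,1]<45)&(hsv[...,2]>95)).astype(np.uint8)
for c in("wrist","top"):
    im,t=snap(c)
    for n in("lid","tub","jar"):
        for d in robot.search_frame(n,c)[:3]:
            x0,y0,x1,y1=d["rect"];u=((x0+x1)/2,(y0+y1)/2)
            print(c,n,np.round(d["rect"],1),round(d["score"],2),ray(t,u,{"lid":.015,"tub":.095,"jar":.09}[n])[:2])
    n,lab,st,ce=cv2.connectedComponentsWithStats(white(im))
    for i in range(1,n):
        if st[i,4]>300: print("  white",c,st[i],ce[i].round(1),ray(t,ce[i],.015)[:2],ray(t,ce[i],.095)[:2])
E
python3 look2.py
```

```text
time: 17.9
position: [0.4882, -0.1307, 0.2709]
tool_rot: [0.585, 0.811, 0.001, -0.004]
ft_force: [-0.6, -0.6, -0.1]
grip_width: 0.0871
grip_force: 0.0
wrist lid [276.2 139.5 386.7 249.1] 0.7 [ 0.4979 -0.1255]
wrist tub [294.1 298.4 393.7 408.9] 0.75 [ 0.5578 -0.2665]
wrist jar [191.7 273.  263.5 337.8] 0.8 [ 0.4286 -0.2535]
  white wrist [ 277  141  110  110 9356] [331.7 195.5] [ 0.4986 -0.1268] [ 0.4918 -0.1125]
  white wrist [ 458  165  137  100 4382] [512.2 213.4] [ 0.7007 -0.0813] [ 0.6552 -0.0757]
  white wrist [223 272  35  63 907] [240.3 292.8] [ 0.4316 -0.276 ] [ 0.4376 -0.2332]
  white wrist [311 299  64  22 860] [337.7 310.2] [ 0.5522 -0.2607] [ 0.5352 -0.2208]
  white wrist [349 386  30  20 367] [366.  397.7] [ 0.631  -0.3723] [ 0.5989 -0.3111]
top lid [153.2 106.5 204.3 155.9] 0.76 [0.7601 0.3253]
top lid [338.9 213.9 361.3 241.9] 0.64 [ 0.5136 -0.1051]
top lid [150.6 266.9 200.1 311.5] 0.61 [0.3625 0.3239]
top tub [420.5 176.  459.6 228.1] 0.74 [ 0.5636 -0.3125]
top jar [411.5 244.4 456.1 281.3] 0.84 [ 0.4207 -0.2955]
  white top [    0     0   640   416 50817] [411.9 114. ] [ 0.8041 -0.2633] [ 0.7772 -0.2502]
  white top [ 324  113   30   66 1007] [339.1 153.2] [ 0.7029 -0.0789] [ 0.6816 -0.0758]
  white top [ 300  154  158  159 5078] [356.1 245.9] [ 0.4687 -0.1194] [ 0.46   -0.1142]
  white top [   0  158   69  139 1765] [ 45.9 222.1] [0.5289 0.6493] [0.5169 0.6129]
  white top [411 244  41  36 344] [427.1 262.3] [ 0.4281 -0.2939] [ 0.4216 -0.2791]
  white top [152 308  86  39 772] [187.3 323.6] [0.2789 0.2927] [0.2806 0.2756]
  white top [555 428  85  11 556] [595.8 433.4] [ 0.0189 -0.6868] [ 0.0346 -0.6507]
```

```bash
python3 -m jog '{"dp":[[-164,19,-60],[-164,19,-60],[-164,19,-60],[-164,19,-60],[-164,19,-60],[-164,19,-60]],"delta_rot":[[0,0,0],[0,0,0],[0,0,0],[0,0,0],[0,0,0],[0,0,0]],"gripper":[1,1,1,1,1,1]}' | grep posi
cat > tubfit.py <<'E'
from look2 import *
im,t=snap("wrist");g=cv2.cvtColor(im,cv2.COLOR_BGR2GRAY)
cv2.imwrite("pics/tub.png",im)
n,lab,st,ce=cv2.connectedComponentsWithStats(white(im))
E
python3 look2.py | grep wrist
```

```text
position: [0.5589, -0.2808, 0.3301]
wrist lid [260.1   0.1 366.8 106.8] 0.56 [ 0.5015 -0.1363]
wrist tub [276.6 161.4 374.6 266.9] 0.94 [ 0.5683 -0.2945]
wrist jar [159.  131.5 251.3 214.1] 0.84 [ 0.4326 -0.293 ]
  white wrist [ 260    0  108  105 9387] [313.8  48.6] [ 0.5003 -0.1314] [ 0.5059 -0.1433]
  white wrist [ 438    7  134  104 5008] [494.   57.7] [ 0.7014 -0.0749] [ 0.6733 -0.0963]
  white wrist [ 158  132   87   79 1220] [207.7 162.8] [ 0.414  -0.2966] [ 0.4341 -0.2808]
  white wrist [ 277  161  101  104 2675] [326.8 220.1] [ 0.5793 -0.3201] [ 0.5716 -0.3004]
  white wrist [ 585  211   55   93 2505] [620.8 270.9] [ 0.9836 -0.2619] [ 0.9082 -0.2519]
  white wrist [  0 285  64  19 449] [ 22.9 295.7] [ 0.2108 -0.557 ] [ 0.2649 -0.4976]
  white wrist [ 150  349  373   16 4331] [347.8 356.8] [ 0.6748 -0.5079] [ 0.6512 -0.4567]
  white wrist [252 370  33  51 873] [269.  395.2] [ 0.5832 -0.61  ] [ 0.5749 -0.5417]
  white wrist [178 401  75  24 677] [206.5 414.6] [ 0.5009 -0.6755] [ 0.5064 -0.5963]
```

```bash
python3 - <<'E'
from fit import *
np.set_printoptions(precision=4,suppress=True)
def fitc(t,box,rings,x0):
    def f(p):
        a=np.vstack([proj(t,r+[p[0],p[1],0]) for r in rings]); return np.r_[a.min(0),a.max(0)]-box
    r=least_squares(f,x0,x_scale=.01);return r.x,r.fun
tw=cam("wrist");tt=cam("top");tl=cam("wrist",dict(position=np.array([.4882,-.1307,.2709]),tool_rot=np.array([.585,.811,.001,-.004])))
T=[ring(55,95),ring(55,0)]
print("tub wrist",fitc(tw,[276.8,161.2,376,266.5],T,[.567,-.296]))
print("tub top",fitc(tt,[408.5,177.2,460.6,227],T,[.567,-.296]))
print("lid wrist",fitc(tl,[276.6,140.3,386.8,250],[sk,pl,kt],[.5,-.13]))
print("lid top",fitc(tt,[335.3,212.6,386.2,261.6],[sk,pl],[.5,-.13]))
x=R.from_quat(robot.get_obs()["tool_rot"]);print(x.as_matrix())
E
```

```text
tub wrist (array([ 0.5721, -0.3013]), array([-0.6888, -0.7695,  0.6885,  0.8003]))
tub top (array([ 0.5703, -0.3068]), array([-0.4036, -0.9097,  0.3779,  0.9493]))
lid wrist (array([ 0.4993, -0.1292]), array([ 0.0904,  0.2215, -0.09  , -0.263 ]))
lid top (array([ 0.4915, -0.1314]), array([ 0.2622, -0.647 , -0.2596,  0.644 ]))
[[-0.3147  0.9492 -0.0017]
 [ 0.9492  0.3147  0.0056]
 [ 0.0058  0.0001 -1.    ]]
```

```bash
cat > go.py <<'E'
from kin import *
import sys
x,y,z=map(float,sys.argv[1:4]);yaw=1.89;c,s=np.cos(yaw),np.sin(yaw);Rd=np.array([[c,s,0],[s,-c,0],[0,0,-1]])
print(rel([x,y,z],Rd))
E
python3 go.py .4993 -.1292 .09
```

```text
(array([161.1,  -9.3, 241.9]), array([ 0.   , -0.006,  0.001]))
```

```bash
python3 -m jog '{"dp":[[161,-9,100],[161,-9,150],[161,-9,200],[161,-9,242],[161,-9,242],[161,-9,242],[161,-9,242],[161,-9,242]],"delta_rot":[[0,-0.006,0.001],[0,-0.006,0.001],[0,-0.006,0.001],[0,-0.006,0.001],[0,-0.006,0.001],[0,-0.006,0.001],[0,-0.006,0.001],[0,-0.006,0.001]],"gripper":[1,1,1,1,1,1,1,1]}' | grep posi
python3 go.py .4993 -.1292 .022
python3 - <<'E'
from look2 import *
E

```

```text
position: [0.5005, -0.1302, 0.0901]
(array([ 1.3, -0.8, 68.1]), array([0.   , 0.001, 0.   ]))
wrist lid [228.  148.3 414.9 327.5] 0.85 [ 0.4987 -0.1235]
wrist tub [281.5 394.  373.9 428.8] 0.88 [ 0.523  -0.1869]
wrist jar [174.5 375.  217.6 427.2] 0.73 [ 0.4568 -0.2066]
  white wrist [  228   150   185   178 25683] [319.9 238.7] [ 0.4979 -0.1244] [ 0.49   -0.0995]
  white wrist [ 532  190  108  114 6727] [584.1 253.6] [ 0.6694 -0.0788] [ 0.6036 -0.0693]
top lid [148.3 268.1 201.  317.6] 0.94 [0.3536 0.3254]
top lid [154.3 343.6 190.5 394.1] 0.94 [0.1706 0.3262]
top lid [154.5 105.8 202.4 155.7] 0.83 [0.7613 0.3261]
top tub [408.2 178.  459.8 226. ] 0.9 [ 0.5637 -0.2982]
top tub [326.9 113.9 350.6 182.5] 0.4 [ 0.6936 -0.0749]
top jar [408.2 244.6 454.3 281. ] 0.68 [ 0.4208 -0.2896]
top jar [324.8 114.2 353.2 181.9] 0.68 [ 0.6954 -0.0757]
  white top [    0     0   640   416 50642] [411.3 113.4] [ 0.8055 -0.2618] [ 0.7786 -0.2488]
  white top [ 324  113   30   66 1041] [339.3 153.9] [ 0.7011 -0.0792] [ 0.6798 -0.0761]
  white top [   0  158   69  139 1754] [ 45.9 222. ] [0.529  0.6495] [0.5171 0.613 ]
  white top [408 176  50  51 545] [435.9 197.6] [ 0.5895 -0.3189] [ 0.5743 -0.3028]
  white top [224 197  79  44 840] [263.8 214.4] [0.5476 0.109 ] [0.5347 0.1019]
  white top [184 249  32 133 765] [201.9 315.8] [0.2977 0.2576] [0.2983 0.2424]
  white top [555 428  85  11 555] [595.9 433.4] [ 0.0189 -0.6869] [ 0.0346 -0.6509]
```

```bash
python3 -m jog '{"dp":[[1,-1,30],[1,-1,55],[1,-1,65],[1,-1,68],[1,-1,68]],"delta_rot":[[0,0,0],[0,0,0],[0,0,0],[0,0,0],[0,0,0]],"gripper":[1,1,1,1,1]}'
python3 -m jog '{"dp":[[0,0,0],[0,0,0],[0,0,0],[0,0,0],[0,0,0],[0,0,0],[0,0,0],[0,0,0],[0,0,0],[0,0,0]],"delta_rot":[[0,0,0],[0,0,0],[0,0,0],[0,0,0],[0,0,0],[0,0,0],[0,0,0],[0,0,0],[0,0,0],[0,0,0]],"gripper":[-1,-1,-1,-1,-1,-1,-1,-1,-1,-1]}' 35
python3 -m jog '{"dp":[[0,0,-20],[0,0,-60],[0,0,-110],[0,0,-160],[0,0,-180],[0,0,-180],[0,0,-180]],"delta_rot":[[0,0,0],[0,0,0],[0,0,0],[0,0,0],[0,0,0],[0,0,0],[0,0,0]],"gripper":[-1,-1,-1,-1,-1,-1,-1]}'
cat > held.py <<'E'
from look2 import *
im,_=snap("wrist");m=robot.camera_model("wrist");t=(m,np.array(m["T_tool_cam"]))
# lid in tool frame: z_lid=-z_tool ; unknown x,y,height
n,lab,st,ce=cv2.connectedComponentsWithStats(white(im))
for i in range(1,n):
    if st[i,4]>1500: print("comp",st[i],ce[i].round(1))
for zz in(.005,.007,.009):
  M=np.diag([1,-1,-1])
  print(zz,[ (proj(t,r@M.T+[0,0,zz+.015]).min(0).round(1),proj(t,r@M.T+[0,0,zz+.015]).max(0).round(1)) for r in(sk,pl,kt)])
E
python3 held.py | grep -v top
```

```text
time: 21.0
position: [0.4989, -0.1295, 0.022]
tool_rot: [0.586, 0.81, 0.0, 0.0]
ft_force: [-0.2, 0.2, -0.2]
grip_width: 0.0872
grip_force: 0.0
time: 22.0
position: [0.4986, -0.1293, 0.0218]
tool_rot: [0.586, 0.81, 0.0, 0.0]
ft_force: [-0.4, -1.0, -0.1]
grip_width: 0.0292
grip_force: 35.0
time: 22.7
position: [0.4977, -0.1289, 0.2011]
tool_rot: [0.586, 0.81, -0.0, -0.0]
ft_force: [-1.1, 0.6, -1.4]
grip_width: 0.0293
grip_force: 35.0
wrist lid [197.6 165.2 447.4 397.2] 0.84 [ 0.5223 -0.1995]
wrist tub [280.6 388.4 375.2 408.5] 0.59 [ 0.5499 -0.2687]
wrist jar [184.9 294.8 198.8 303.5] 0.47 [ 0.4167 -0.215 ]
  white wrist [  197   164   250   172 29230] [321.4 247.7] [ 0.5101 -0.1659] [ 0.5013 -0.1391]
  white wrist [ 472  171  165  117 5805] [537.3 228.5] [ 0.7015 -0.0822] [ 0.6488 -0.0747]
  white wrist [ 276  370   92   36 1997] [320.8 382.6] [ 0.5589 -0.3163] [ 0.539 -0.255]
comp [  197   164   250   172 29240] [321.4 247.7]
comp [ 472  170  165  118 5826] [537.3 228.3]
comp [ 276  370   92   36 1989] [320.9 382.5]
0.005 [(array([202.7, 163.7]), array([438.8, 380.8])), (array([193.4, 167.8]), array([447.9, 399.4])), (array([284.3, 295.4]), array([356.8, 359.2]))]
0.007 [(array([203.9, 163.2]), array([437.6, 378.5])), (array([194.7, 167.2]), array([446.6, 396.8])), (array([284.7, 293.2]), array([356.4, 356.4]))]
0.009 [(array([205. , 162.7]), array([436.5, 376.2])), (array([196. , 166.6]), array([445.4, 394.2])), (array([285.1, 291. ]), array([356. , 353.6]))]
```

The lid is level and centred in the grip, per the numeric check. I'm carrying it to the tub.

```bash
python3 go.py .5713 -.3008 .16
```

```text
(array([-185.8,   15.7,   41. ]), array([-0.001, -0.001, -0.001]))
```

```bash
python3 -m jog '{"dp":[[-40,4,0],[-80,7,0],[-120,11,0],[-155,14,20],[-178,15,35],[-186,16,41],[-186,16,41],[-186,16,41],[-186,16,41]],"delta_rot":[[0,0,0],[0,0,0],[0,0,0],[0,0,0],[0,0,0],[0,0,0],[0,0,0],[0,0,0],[0,0,0]],"gripper":[-1,-1,-1,-1,-1,-1,-1,-1,-1]}'
python3 go.py .5713 -.3008 .123; python3 held.py | grep -E "comp|wrist tub|top (tub|lid)"
```

```text
time: 24.05
position: [0.5719, -0.2995, 0.1618]
tool_rot: [0.586, 0.811, 0.0, 0.0]
ft_force: [-0.3, 0.3, -1.6]
grip_width: 0.0294
grip_force: 35.0
(array([-1. , -1. , 38.8]), array([0.001, 0.   , 0.   ]))
wrist tub [271.1 153.5 361.9 176.7] 0.86 [ 0.552  -0.2476]
top lid [153.1 105.9 204.  157.6] 0.9 [0.7587 0.3258]
top lid [149.  268.7 199.5 315.3] 0.87 [0.3556 0.3265]
top lid [154.9 343.3 207.1 396.1] 0.72 [0.1686 0.3054]
comp [  28   99  136  136 2067] [ 96. 163.]
comp [  198   151   249   185 30255] [321.5 244.9]
comp [ 276  370   92   27 1948] [321.5 382.1]
```

```bash
python3 - <<'E' | grep -v -E "^(wrist|top|  white)"
from look2 import *
o=robot.get_obs();im,t=snap("wrist");w=white(im)
for r in range(146,172,2):
    c=np.flatnonzero(w[r,200:440])+200
    if len(c): print(r,c.min(),c.max(),(c.min()+c.max())/2)
for x,y in((.572,-.301),(.570,-.301),(.574,-.301),(.572,-.304)):
    a=np.vstack([proj(t,ring(55,z)+[x,y,0]) for z in(0,40,95)])
    top=a[a[:,1]<158]; print("model",x,y,a[:,1].min(),top[:,0].min(),top[:,0].max(),"apex col",a[a[:,1].argmin(),0])
print(o["position"])
E
```

```text
152 308 335 321.5
154 300 342 321.0
156 296 347 321.5
158 292 351 321.5
160 288 354 321.0
162 285 358 321.5
164 282 360 321.0
166 279 362 320.5
168 277 365 321.0
170 275 367 321.0
model 0.572 -0.301 152.01097892886875 296.7898017463143 347.0877411580534 apex col 320.29312494876467
model 0.57 -0.301 151.25065833398168 291.39083861371506 344.85021102946905 apex col 318.02957018206433
model 0.574 -0.301 152.77038417392635 299.0562890945345 346.1594097472286 apex col 322.55395462228245
model 0.572 -0.304 155.4631031743105 302.2115062070976 336.222268090143 apex col 319.1830855437532
[ 0.572  -0.301   0.1608]
```

Aligned within about 1 mm. I'm lowering gently.

```bash
python3 -m jog '{"dp":[[0,0,15],[0,0,28],[0,0,36],[0,0,36],[0,0,36]],"delta_rot":[[0,0,0],[0,0,0],[0,0,0],[0,0,0],[0,0,0]],"gripper":[-1,-1,-1,-1,-1]}' | egrep 'posi|ft'
python3 -m jog '{"dp":[[0,0,2],[0,0,4],[0,0,6],[0,0,8],[0,0,10],[0,0,10],[0,0,10]],"delta_rot":[[0,0,0],[0,0,0],[0,0,0],[0,0,0],[0,0,0],[0,0,0],[0,0,0]],"gripper":[-1,-1,-1,-1,-1,-1,-1]}' | egrep 'posi|ft'
```

```text
position: [0.5719, -0.3008, 0.1242]
ft_force: [0.0, 0.2, -1.6]
position: [0.5718, -0.3008, 0.1147]
ft_force: [-0.7, 0.6, -1.8]
```

Past the rim height with no contact force, so the skirt is over the rim.

```bash
python3 -m jog '{"dp":[[0,0,1],[0,0,2],[0,0,3],[0,0,4],[0,0,5],[0,0,6],[0,0,6],[0,0,6]],"delta_rot":[[0,0,0],[0,0,0],[0,0,0],[0,0,0],[0,0,0],[0,0,0],[0,0,0],[0,0,0]],"gripper":[-1,-1,-1,-1,-1,-1,-1,-1]}' | egrep 'posi|ft'
for i in 1 2 3; do python3 -m jog '{"dp":[[0,0,0.7],[0,0,0.7],[0,0,0.7]],"delta_rot":[[0,0,0],[0,0,0],[0,0,0]],"gripper":[-1,-1,-1]}' | egrep 'posi|ft'; done
```

```text
position: [0.5719, -0.3008, 0.1087]
ft_force: [-0.2, 0.4, -1.6]
position: [0.5719, -0.3009, 0.1082]
ft_force: [-0.4, 1.2, -1.4]
position: [0.5719, -0.3009, 0.1074]
ft_force: [-0.7, 2.5, -0.7]
position: [0.5719, -0.3008, 0.1069]
ft_force: [-1.1, 1.8, 1.3]
```

```bash
python3 -m jog '{"dp":[[0,0,0.5],[0,0,0.5],[0,0,0.5]],"delta_rot":[[0,0,0],[0,0,0],[0,0,0]],"gripper":[-1,-1,-1]}' | egrep 'posi|ft'
python3 -m jog '{"dp":[[0,0,0],[0,0,0],[0,0,0],[0,0,0],[0,0,0]],"delta_rot":[[0,0,0],[0,0,0],[0,0,0],[0,0,0],[0,0,0]],"gripper":[0.2,0.2,0.2,0.2,0.2]}' | egrep 'posi|ft|grip'
python3 -m jog '{"dp":[[0,0,-10],[0,0,-40],[0,0,-80],[30,0,-120],[60,0,-150],[60,0,-150],[60,0,-150]],"delta_rot":[[0,0,0],[0,0,0],[0,0,0],[0,0,0],[0,0,0],[0,0,0],[0,0,0]],"gripper":[0.2,0.2,0.2,0.2,0.2,0.2,0.2]}'
python3 - <<'E' | grep -v -E "^(top|  white top)"
from look2 import *
im,t=snap("wrist");cv2.imwrite("pics/fin.png",im)
w=white(im);n,lab,st,ce=cv2.connectedComponentsWithStats(w)
c=proj(t,[[.5727,-.301,.1]])[0];i=lab[int(c[1]),int(c[0])]
print("FIT comp",st[i] if i else None,c)
for x,y,z,tl in((.5727,-.301,.085,0),(.5727,-.301,.090,0)):
    for nme,rr in(("plate",pl),("skirt",sk),("knob",kt)):
        a=proj(t,rr+[x,y,z]);print(z,nme,a.min(0).round(1),a.max(0).round(1))
a=proj(t,ring(55,0)+[.5727,-.301,0]);print("tubbase",a.min(0),a.max(0))
E
```

```text
position: [0.5719, -0.3008, 0.1068]
ft_force: [-3.8, 2.2, 5.5]
position: [0.5722, -0.3012, 0.1061]
ft_force: [0.4, -0.6, -0.4]
grip_width: 0.0509
grip_force: 0.0
time: 29.35
position: [0.5536, -0.2439, 0.2578]
tool_rot: [0.586, 0.811, -0.0, 0.002]
ft_force: [0.3, -0.9, 0.2]
grip_width: 0.0522
grip_force: 0.0
wrist lid [255.2 210.6 387.4 334.9] 0.61 [ 0.5826 -0.33  ]
wrist tub [280.  198.9 358.8 226.3] 0.9 [ 0.5519 -0.2427]
  white wrist [ 448   27  157  119 6470] [513.1  83.6] [ 0.7005 -0.0753] [ 0.6662 -0.0929]
  white wrist [122 176  92  88 994] [168.5 218.2] [ 0.4008 -0.3208] [ 0.4259 -0.2898]
  white wrist [  254   198   134   138 13625] [320.9 269.2] [ 0.5808 -0.3259] [ 0.5702 -0.2939]
  white wrist [284 351  89  11 439] [327.5 356.6] [ 0.6258 -0.4362] [ 0.6064 -0.3823]
FIT comp [  255   200   135   136 13683] [322.4598 280.6408]
0.085 plate [254.9 215.1] [390.1 339.4]
0.085 skirt [257.5 211. ] [387.4 331. ]
0.085 knob [304.7 279.1] [340.3 311.3]
0.09 plate [253.9 216.6] [391.1 342.4]
0.09 skirt [256.7 212.3] [388.3 333.7]
0.09 knob [304.4 281.6] [340.6 314.3]
tubbase [275.3768 199.0663] [369.3442 288.0183]
```

The lid's outline matches a seated, level lid at origin height 85 mm: cols 255–388, rows 211–335. Contact also came at exactly that height, so I'm handing in.

```bash
python3 -c "
from rig import robot
print(robot.hand_in())"
```

```text
the job is handed in; nothing more can be done
None
```

I laid the lid flat on the bench with its knob up, let go of it, then picked it up again and lowered it onto the wide tub. By force and camera checks it sits fully down and level, and the job was handed in at about 30 s.

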